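Dial open the reed-plate strongbox

ROBOT

A 6-joint arm with a two-finger parallel gripper is mounted at the origin on a cart in front of the work surface, level with it; the furniture and walls round the work are solid. World frame = base frame: x ahead of the robot, y to its left, z up, the work surface at z = 0. Lengths are in m, angles in rad, forces in N, time in s.
With the tool pointing down it reaches from about 0.4 to 0.825 m from the base axis. Payload 7 kg.
Tool frame: the origin (TCP) lies between the finger pads; the fingertips stand 8 mm ahead of it and the grasp point (between the pads) lies 11 mm behind it (arm.finger_overhang is the distance from the TCP to the fingertips, in m); z points along the fingers, y is the line along which they close (so a half turn about z gives the same grasp; the last joint's range is limited). The gripper opens to 88 mm and grips with 3 to 60 N. Pads are 19 mm wide; open, the fingers measure 130 mm over their backs; the gripper's body (78 mm by 193 mm) begins 47 mm behind the grasp point.
Start: joints at [-1.015, 0.359, 0.012, 0, -1.224, -0.288], TCP at [0.179, -0.651, 0.235] pointing down, gripper open.
Joint ranges: [-3.07, 3.07], [-1.43, 2.12], [-1.02, 1.25], [-3.03, 1.67], [-3.05, -0], [-3.03, 3.03]. Speed limits (rad/s): [2.39, 2.39, 3.01, 3.14, 3.14, 3.14].

INTERFACE

Orientations are given as [roll, pitch, yaw] about the fixed x, y, z axes, in that order (R = Rz(yaw) Ry(pitch) Rx(roll)).
In Python, from station import arm gives the robot as it stands.
- The arm moves only by the tool move_arm, never from a script. Its argument "rows" is text: rows parted by semicolons, each of 7 numbers parted by spaces: the turn, a rotation vector about the tool's x, y, z in degrees, then the shift along the tool's x, y, z in m, then the finger opening in m, from 0 to 0.0876. A call has 1 to 8 rows; each row shifts and turns the commanded pose from where the row before left it, along the tool's axes as they then stand; what a row does not reach is not made up. A row lasts 1/8 s, in which the tool goes at most 62.5 mm and 10.7 degrees, less where a joint would pass 70% of its speed; a pose out of reach is approached as far as the arm can. A call is refused whole if a number of a shift passes 0.0625 or a number of a turn 10.7, either way. A call with a gripper value outside its range is refused whole. The fingers move at their own pace and stop on an object; "squeeze" is the grip in N (left out, the last holds). Time passes only in rows, so rows that do not move let the fingers close. It gives the time, the measured TCP pose, the force, the opening and the grip force at its end, in the units of the state.
- arm.get_state(): the state, without advancing time (a new reading comes with each control period).
- arm.grab_frame(name): name is "side" or "top" or "wrist"; returns (picture, depth): 420x560x3 uint8, blue, green, red; 420x560 float32, m along the optical axis (not along the pixel's ray), 0 where there is no reading.
- arm.camera_model(name): a dict with "mtx" (3x3 intrinsics, pixels), "camera_from_world" (4x4, takes a point from world to camera coordinates); the wrist camera has in their place "mount" (4x4, takes a point from camera to tool coordinates, whose origin is the TCP and whose axes are the flange's). Camera axes: x right, y down, z forward; pixel columns grow to the right and rows downward; lengths in m; the calibration is good to about 2 mm. A picture is of the moment at which its call begins: read the wrist's pose just before it. camera_model takes no time and is no camera call.
- arm.job_done(): hands the job in; it is judged then, once.
The state is a dict: "t": time; "q": joint angles; "qd": joint speeds; "joint_efforts": joint torques, N m; "eef_pos": TCP position; "ee_rot": TCP orientation; "force": force on the tool from outside, world axes, zero at the start; "moment": the same for the moment, N m; "width": finger opening in m; "gripper_force": force on a finger pad.
Only numpy, scipy, OpenCV 4.12 (cv2) and the standard library are available. Lean on these libraries where they do the work, as an engineer would, in place of code of your own. Each camera call takes 0.05 s, during which the arm holds its last target. There are 200 camera calls.

TASK

Open the steel strongbox: turn its dial clockwise to 11, then slowly back anticlockwise. The second number was 3, but wear has shifted it, so feel from 6 down to 0 for the spot where the lock catches and the dial comes up solid, and do not force it there. Then raise the lid by its pull bar to 60 degrees or more and let go so that it stays open; leave the things round about where they are.

Things in the scene. Friction and masses are not known exactly. Their poses are not given: they have to be found in the camera images.
- strongbox: Grey sheet-steel box with flat lid, 170 (x) x 190 (y) mm, lid top 95 mm high, fixed to the cabinet. Origin: centre of the underside. Its x axis points level from the pull bar (front, towards the robot) to the hinge (back), y to the left, z up. Start yaw varies.
- dial_grip (a point): Point on the dial's axis at mid height of its knurled round steel knob (45 mm diameter; knob sides reach from 14 mm below to 11 mm above this point). Under the knob lies the dial's black skirt, 72 mm wide, which turns with it. The axis is vertical, at the centre of the closed lid.
- dial (a joint): Angle of the dial in rad, growing clockwise seen from above; the number at the index = value / 0.1571 (40 divisions, long ticks every 5). A white pip marks zero: at number n it stands n divisions clockwise of the index. 11 = 1.728, 3 = 0.471. Starts between -3 and +2; no end stops. Turns with 0.1 to 0.2 N m, stays where left. Once caught it has 0.06 rad play each way, then is solid; over 0.4 N m there strains the lock.
- dial_index (a point): Black index line on the steel ring round the dial, on the near (pull bar) side of the dial's axis, 41 mm from it, just above the lid.
- lock: Steel lock case riveted under the lid, out of sight; origin on the lid's hinge line. Inside, the dial turns a cam, and carries a loose wheel along after up to 2.1 rad of lost motion. Wheel set at 11 (clockwise, within 0.8 division; if overshot, go back to -5 and come again), cam at its gate, anywhere from 5.5 to 0.5: a sprung bolt drops in, unlocks the lid, stays in, and stops the dial.
- lid_bar (a point): Middle of the pull bar: round steel bar, 10 mm diameter, along the box's y, 80 mm clear between its two arms, 40 mm in front of the lid's front edge and at lid height (90 mm up when shut). Free below and on both sides.
- lid_hinge (a point): Centre of the lid's hinge line, along the box's y at its back edge, 85 mm above the box's underside and 210 mm behind the pull bar.
- lid (a joint): Opening angle of the lid in rad: 0 shut, 1.05 = 60 degrees, 1.45 = end of travel. A friction hinge holds it at any angle; raising it takes about 8 N at the bar once unlocked. While locked it yields under 0.02; pulling it with over 18 N then strains the lock.
- cab_mug0: White mug with grey dots, 82 mm wide, 91 mm tall, loose bystander left of the box's front. Origin: centre of its base.
- pliers: Long-nose pliers with dark handles, 183 x 57 x 10 mm, loose bystander lying on the cabinet to the left.
- brass_brush: Wire brush with wooden handle, 120 x 34 x 30 mm, loose bystander lying at the cabinet's front edge, left of the box.

How it is judged:
On the way, in this order (a step that is already met when the one before it is completed fails the run):
1. the dial is turned clockwise to 11 (within about a division) (value of joint dial between 1.58 and 1.88 rad), for 0.1 s.
2. then the dial is turned back anticlockwise to between 6 and 0, with the lid still shut (value of joint dial between -0.08 and 1.02 rad and value of joint lid below 0.05 rad), for 0.2 s.
At the end, for the whole second after the job is handed in: The lid stands open by itself at 60 degrees or more (0.97 rad is accepted), at rest, and the dial is still caught between 6 and 0 (-0.08 to 1.02 rad) (value of joint lid above 0.97 rad and velocity of joint lid between -0.05 and 0.05 rad/s and value of joint dial between -0.08 and 1.02 rad); the robot touches nothing.
It fails at once if the lock is forced: more than 22 N inside it, which is about 0.4 N m on the caught dial or 20 N lifting the locked lid (contact force between lock and anything else above 22 N).
It fails at once if the mug is shifted by more than 20 mm (distance of cab_mug0 from where it was at the start of the episode above 0.02 m).
It fails at once if the pair of pliers is shifted by more than 20 mm (distance of pliers from where it was at the start of the episode above 0.02 m).
It fails at once if the brush is shifted by more than 20 mm (distance of brass_brush from where it was at the start of the episode above 0.02 m).
It also fails if it takes over 72 s, if anything falls off the work surface, if the arm or the gripper's body presses on something with over 40 N, if the wrist force passes 120 N, or if a joint passes its speed limit or range.

## Working session

There is one attempt and no reset: what is moved stays moved. The work goes in short steps, Python scripts to look and compute and a tool call to move; the robot and the scene stay as the last step left them, time stands still between calls to the robot, and variables do not carry over. Pictures are saved under pics/ and viewed, at most 10 in all, crops included, and the job is handed in when it is done.

Besides the shell and the picture viewer there is one more tool, called after "Call:" by a JSON object that holds its "method" and its "body", one argument or row to a line. move_arm: Moves the arm, as the interface text tells. Its arguments: {"type":"object","properties":{"rows":{"type":"string"},"squeeze":{"type":"number"}},"required":["rows"]}

```bash
ls; mkdir -p pics; python3 - <<'E'
from station import arm
import cv2,numpy as np
s=arm.get_state();print(s)
for n in("top","side"):
    p,d=arm.grab_frame(n);cv2.imwrite(f"pics/{n}0.png",p);np.save(f"pics/{n}0.npy",d);m=arm.camera_model(n);print(m)
print(arm.camera_model("wrist"),arm.finger_overhang)
E
```

```text
pics
{'t': 0.0, 'q': array([-1.01488908e+00,  3.59405792e-01,  1.10380910e-02, -3.61832981e-04,
       -1.22409785e+00, -2.88099472e-01]), 'qd': array([ 0.00016153, -0.00177729,  0.00027964,  0.00088399, -0.00011339,
        0.00131193]), 'joint_efforts': array([-2.29553414e-03, -5.82726073e+01,  2.93044996e+01,  6.99730843e+00,
        6.79521851e-03, -1.35986215e-04]), 'eef_pos': array([ 0.17846285, -0.650474  ,  0.23359931]), 'ee_rot': array([ 3.13989558e+00, -1.48201100e-04, -2.87390798e+00]), 'force': array([ 0.17083043, -0.3412059 , -0.32491124]), 'moment': array([-0.05722755, -0.01029659, -0.00126119]), 'gripper_force': 0.0, 'width': 0.08784819685993545}
{'mtx': array([[386.35148627,   0.        , 284.49042728],
       [  0.        , 386.35148627, 208.46544295],
       [  0.        ,   0.        ,   1.        ]]), 'camera_from_world': array([[-0.00531377, -0.99929311,  0.03721612, -0.00731977],
       [-0.98513887, -0.0011581 , -0.17175584,  0.56375579],
       [ 0.17167752, -0.03757572, -0.98443633,  0.86587216],
       [ 0.        ,  0.        ,  0.        ,  1.        ]])}

[... 249 characters left out ...]
   [-0.02799507, -0.4078789 , -0.91260675,  0.11655334],
       [ 0.03621387,  0.91195142, -0.40869691,  0.87298065],
       [ 0.        ,  0.        ,  0.        ,  1.        ]])}
{'mtx': array([[352.76645829,   0.        , 279.32643795],
       [  0.        , 352.76645829, 212.14950692],
       [  0.        ,   0.        ,   1.        ]]), 'mount': array([[ 1.22863402e-03, -9.63399368e-01, -2.68067434e-01,
         7.24224005e-02],
       [ 9.99998791e-01,  9.28211847e-04,  1.24742427e-03,
        -4.29079542e-04],
       [-9.52944389e-04, -2.68068642e-01,  9.63399343e-01,
        -1.50423783e-01],
       [ 0.00000000e+00,  0.00000000e+00,  0.00000000e+00,
         1.00000000e+00]])} 0.008
```

View pics/top0.png

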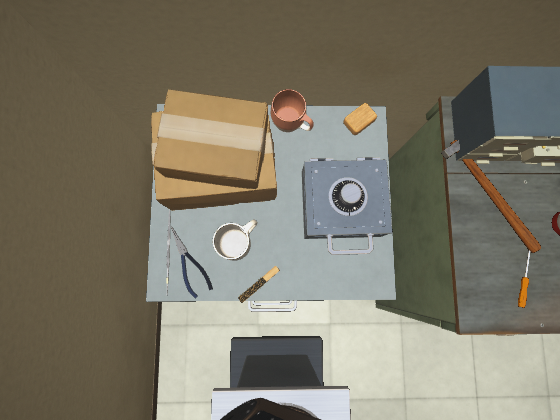

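View pics/side0.png

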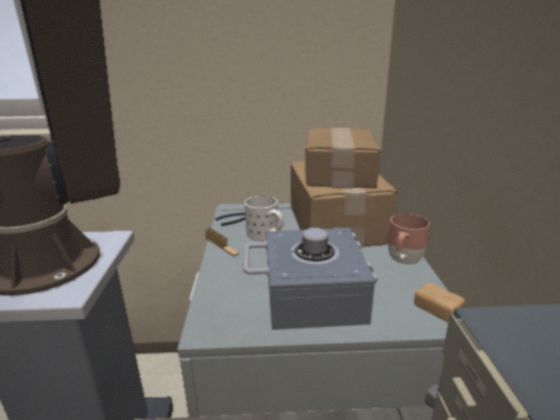

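The top view shows the box with the dial at about (348,196), the pull bar at (350,250), the mug at (232,240), the pliers at (190,265) and the brush at (260,283). The side view agrees. Next I'll zoom in and measure.

```bash
cat > h.py <<'E'
import numpy as np,cv2
from station import arm
from scipy.spatial.transform import Rotation as R
def ray(m,uv,T=None):
    K=m["mtx"]; d=np.linalg.inv(K)@np.array([uv[0],uv[1],1.])
    C=np.linalg.inv(m["camera_from_world"]) if T is None else T
    return C[:3,3],C[:3,:3]@d
def plane(m,uv,z,T=None):
    o,d=ray(m,uv,T); return o+d*(z-o[2])/d[2]
def world(m,uv,dep,T=None):
    o,d=ray(m,uv,T); return o+d*dep
def proj(m,P,T=None):
    A=m["camera_from_world"] if T is None else np.linalg.inv(T)
    p=A[:3,:3]@np.asarray(P)+A[:3,3]; q=m["mtx"]@p; return q[:2]/q[2]
def wristT():
    s=arm.get_state(); T=np.eye(4);T[:3,:3]=R.from_euler('xyz',s["ee_rot"]).as_matrix();T[:3,3]=s["eef_pos"]
    return T@arm.camera_model("wrist")["mount"]
E
python3 - <<'E'
from h import *
p=cv2.imread("pics/top0.png");d=np.load("pics/top0.npy");m=arm.camera_model("top")
c=cv2.resize(p[145:265,290:400],None,fx=5,fy=5,interpolation=cv2.INTER_CUBIC);cv2.imwrite("pics/c.png",c)
for uv in[(351,193),(348,196),(320,175),(375,220),(330,215),(350,250),(375,165),(270,220),(330,246),(371,246),(340,250),(360,250)]:
    print(uv,world(m,uv,d[uv[1],uv[0]]).round(4))
# height map based segmentation
v,u=np.mgrid[0:420,0:560];K=m["mtx"];C=np.linalg.inv(m["camera_from_world"])
pc=np.stack([(u-K[0,2])/K[0,0]*d,(v-K[1,2])/K[1,1]*d,d],-1)@C[:3,:3].T+C[:3,3]
roi=(u>290)&(u<400)&(v>145)&(v<270)&(d>0)
z=pc[...,2]
for lo,hi in((.085,.105),(.112,.16)):
    k=(roi&(z>lo)&(z<hi)).astype(np.uint8)
    P=pc[k>0];print(lo,len(P),P.mean(0).round(4),P.min(0).round(4),P.max(0).round(4),np.median(P[:,2]).round(4))
    r=cv2.minAreaRect((P[:,:2]*1000).astype(np.float32));print(r)
E
```

```text
(351, 193) [ 0.5826 -0.1495  0.1369]
(348, 196) [ 0.5759 -0.1427  0.1371]
(320, 175) [ 0.6331 -0.0883  0.0967]
(375, 220) [ 0.5294 -0.2106  0.0958]
(330, 215) [ 0.5408 -0.109   0.0958]
(350, 250) [ 0.4624 -0.1522  0.0929]
(375, 165) [ 0.6572 -0.216   0.0976]
(270, 220) [ 0.5433  0.0257 -0.0007]
(330, 246) [ 0.4711 -0.1071  0.0968]
(371, 246) [ 0.471  -0.199   0.0954]
(340, 250) [ 0.4625 -0.1296  0.0937]
(360, 250) [ 0.4622 -0.1738  0.0963]
0.085 6099 [ 0.5767 -0.1485  0.0968] [ 0.4536 -0.2477  0.0864] [ 0.6798 -0.0519  0.105 ] 0.0967
((566.0922241210938, -150.373046875), (223.86146545410156, 193.3992156982422), 1.5532938241958618)
0.112 384 [ 0.5817 -0.1478  0.1344] [ 0.5609 -0.1725  0.1122] [ 0.6056 -0.1272  0.1414] 0.1359
((583.5955200195312, -149.37303161621094), (44.97682189941406, 44.737030029296875), 45.15325927734375)
```

View pics/c.png

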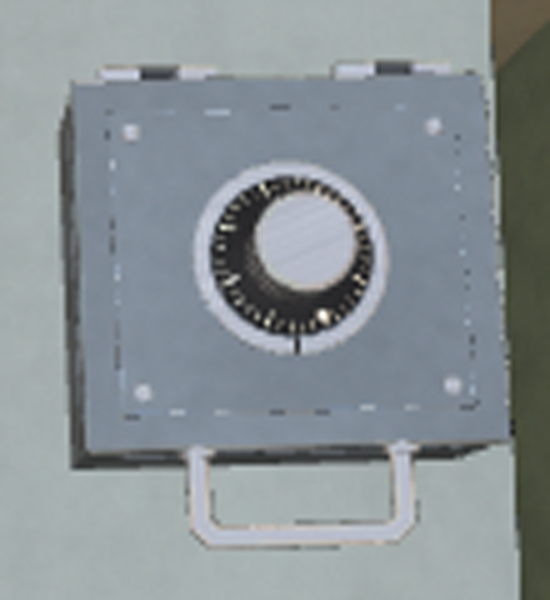

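The crop shows the ring centred near (291,258), the index at (297,345), the pip at (322,315) (anticlockwise of the index) and the bar from (200,535) to (400,530).

```bash
python3 - <<'E'
from h import *
m=arm.camera_model("top")
f=lambda x,y,z:plane(m,((x+.5)/5-.5+290,(y+.5)/5-.5+145),z)[:2]
ring=np.array([f(x,y,.097) for x,y in((193,258),(389,258),(290,160),(292,356))]);c=ring.mean(0);print("ring",ring.round(4),c.round(4))
kn=np.array([f(x,y,.1345) for x,y in((255,240),(359,240),(307,190),(308,292))]).mean(0);print("knob",kn.round(4))
cor=[f(x,y,.095) for x,y in((70,87),(481,73),(510,438),(88,452))];print("corners",np.round(cor,4),np.mean(cor,0).round(4))
bar=[f(x,y,.09) for x,y in((205,535),(305,535),(400,532))];print("bar",np.round(bar,4))
scr=[f(x,y,.096) for x,y in((131,132),(433,126),(453,385),(143,392))];print("screws",np.round(scr,4),np.mean(scr,0).round(4))
a=lambda p:np.arctan2(*(p-c)[::-1])
i=f(297,345,.097);
for z in(.1,.105,.11):
  pp=f(322,315,z);print("pip",z,np.linalg.norm(pp-c).round(4),"val",(a(i)-a(pp)+np.pi)%(2*np.pi)-np.pi, "idx r",np.linalg.norm(i-c),a(i))
d=np.load("pics/top0.npy")
for uv in[(500,150),(500,200),(460,300),(520,100),(490,280),(215,120),(215,190),(430,200),(540,300)]:print(uv,world(m,uv,d[uv[1],uv[0]]).round(3))
E
```

```text
ring [[ 0.5837 -0.1058]
 [ 0.5839 -0.1954]
 [ 0.6296 -0.1516]
 [ 0.5388 -0.1494]] [ 0.584  -0.1506]
knob [ 0.5838 -0.1501]
corners [[ 0.6642 -0.0513]
 [ 0.6721 -0.2427]
 [ 0.5019 -0.2472]
 [ 0.4958 -0.057 ]] [ 0.5835 -0.1495]
bar [[ 0.4592 -0.1092]
 [ 0.4591 -0.154 ]
 [ 0.4603 -0.1968]]
screws [[ 0.6427 -0.0789]
 [ 0.6462 -0.2187]
 [ 0.5258 -0.2222]
 [ 0.5226 -0.082 ]] [ 0.5843 -0.1505]
pip 0.1 0.0297 val -0.4008427151526046 idx r 0.04019026889944258 -3.1086182658598682
pip 0.105 0.0301 val -0.3549418872209116 idx r 0.04019026889944258 -3.1086182658598682
pip 0.11 0.0305 val -0.31023868271246435 idx r 0.04019026889944258 -3.1086182658598682
(500, 150) [ 0.692 -0.509  0.107]
(500, 200) [ 0.586 -0.534  0.046]
(460, 300) [ 0.348 -0.428  0.019]
(520, 100) [ 0.774 -0.508  0.195]
(490, 280) [ 0.394 -0.506  0.019]
(215, 120) [0.704 0.132 0.238]
(215, 190) [0.587 0.143 0.143]
(430, 200) [ 0.613 -0.42  -0.092]
(540, 300) [ 0.346 -0.623  0.02 ]
```

Call:
{"method": "move_arm", "body": {
  "rows": "0 0 0 0 0 -0.05 0.0876;0 0 0 0 0 -0.05 0.0876"
}}

```text
t: 0.35
eef_pos: [0.1784, -0.6505, 0.3348]
ee_rot: [3.139, -0.001, -2.874]
force: [0.2, -0.3, -0.4]
width: 0.088
gripper_force: 0.0
```

Call:
{"method": "move_arm", "body": {
  "rows": "0 0 0 -0.0436 0.0312 0 0.0876;0 0 0 -0.0436 0.0312 0 0.0876;0 0 0 -0.0436 0.0312 0 0.0876;0 0 0 -0.0436 0.0312 0 0.0876;0 0 0 -0.0436 0.0312 0 0.0876;0 0 0 -0.0436 0.0312 0 0.0876"
}}

```text
t: 1.1
eef_pos: [0.3821, -0.3995, 0.3344]
ee_rot: [3.141, -0.0, -2.874]
force: [1.3, -1.2, -0.2]
width: 0.0876
gripper_force: 0.0
```

Call:
{"method": "move_arm", "body": {
  "rows": "0 0 0 -0.0436 0.0312 0 0.0876;0 0 0 -0.0436 0.0312 0 0.0876;0 0 0 -0.0436 0.0312 0 0.0876;0 0 0 -0.0436 0.0312 0 0.0876;0 0 0 -0.0436 0.0312 0 0.0876;0 0 0 -0.0436 0.0312 0 0.0876;0 0 10 0 0 0 0.0876;0 0 0 0 0 0 0.0876"
}}

```text
t: 2.1
eef_pos: [0.5842, -0.1508, 0.3339]
ee_rot: [3.141, -0.001, -3.046]
force: [-0.1, 0.1, -0.4]
width: 0.0875
gripper_force: 0.0
```

```bash
python3 - <<'E'
from h import *
s=arm.get_state();print(s)
T=wristT();p,d=arm.grab_frame("wrist");cv2.imwrite("pics/w1.png",p);np.savez("pics/w1.npz",T=T,d=d)
m=arm.camera_model("wrist");print(proj(m,[.584,-.1503,.1345],T),proj(m,[.584-.041,-.1514,.097],T))
E
```

```text
{'t': 2.1, 'q': array([ 7.08076364e-02,  1.95332752e-01,  1.09005210e-02, -1.61458586e-04,
       -1.38761744e+00, -1.54633394e+00]), 'qd': array([-1.79872417e-02, -1.44676574e-02, -5.01409349e-03,  1.80856320e-03,
       -2.45892734e-05,  9.67813690e-02]), 'joint_efforts': array([  0.75179653, -45.89892626,  30.66792011,   7.21305817,
        -0.05883094,  -1.49880957]), 'eef_pos': array([ 0.58416644, -0.15079021,  0.33386944]), 'ee_rot': array([ 3.14140332e+00, -1.24909394e-03, -3.04635202e+00]), 'force': array([-0.05302546,  0.05853086, -0.39610796]), 'moment': array([-0.07433411, -0.02013185,  0.01610074]), 'gripper_force': 0.0, 'width': 0.0875193462308247}
[279.84049866 188.50696491] [282.40693001 144.37623357]
```

View pics/w1.png

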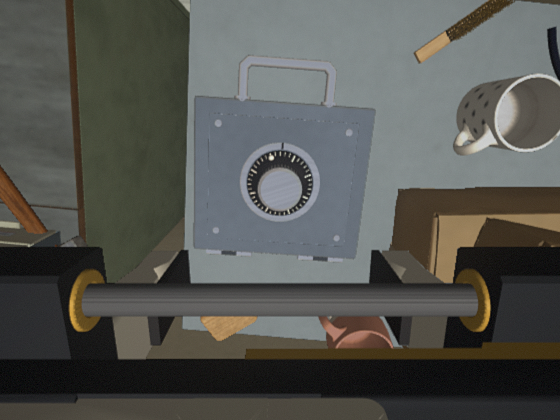

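The wrist view shows the knob at (280,188), the pip at (271,157) and the index at (282,146). It also has a clear view of the ticks. I'll locate the pip and index precisely and swing the wrist to the positive end of J6.

```bash
python3 - <<'E'
from h import *
p=cv2.imread("pics/w1.png");z=np.load("pics/w1.npz");T=z["T"];d=z["d"];m=arm.camera_model("wrist")
c=cv2.resize(p[128:238,225:335],None,fx=5,fy=5,interpolation=cv2.INTER_CUBIC);cv2.imwrite("pics/w1c.png",c)
for uv in[(271,157),(282,146),(280,190),(262,165),(255,190),(230,150),(285,62)]:print(uv,world(m,uv,d[uv[1],uv[0]],T).round(4))
E
```

```text
(271, 157) [ 0.5563 -0.1623  0.1091]
(282, 146) [ 0.5444 -0.1518  0.102 ]
(280, 190) [ 0.585  -0.15    0.1368]
(262, 165) [ 0.5659 -0.1712  0.1074]
(255, 190) [ 0.5936 -0.1764  0.1083]
(230, 150) [ 0.5545 -0.2075  0.0968]
(285, 62) [ 0.4603 -0.1569  0.0963]
```

View pics/w1c.png

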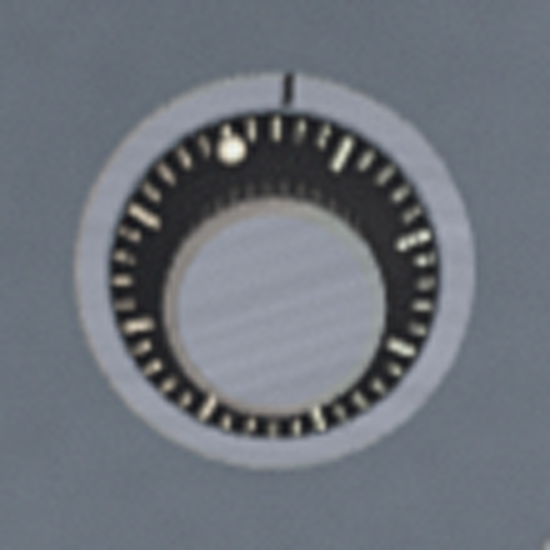

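Call:
{"method": "move_arm", "body": {
  "rows": "0 0 -10.25 0 0 0 0.0876;0 0 -10.25 0 0 0 0.0876;0 0 -10.25 0 0 0 0.0876;0 0 -10.25 0 0 0 0.0876;0 0 -10.25 0 0 0 0.0876;0 0 -10.25 0 0 0 0.0876"
}}

```text
t: 2.9
eef_pos: [0.5835, -0.1523, 0.3348]
ee_rot: [-3.141, 0.0, -1.966]
force: [-0.8, -0.1, 0.7]
width: 0.0875
gripper_force: 0.0
```

Call:
{"method": "move_arm", "body": {
  "rows": "0 0 -10.25 0 0 0 0.0876;0 0 -10.25 0 0 0 0.0876;0 0 -10.25 0 0 0 0.0876;0 0 -10.25 0 0 0 0.0876;0 0 -10.25 0 0 0 0.0876;0 0 -10.25 0 0 0 0.0876;0 0 0 0 0 0.0 0.0876"
}}

```text
t: 3.78
eef_pos: [0.5836, -0.1521, 0.3347]
ee_rot: [-3.141, -0.0, -0.901]
force: [-0.6, -0.3, -0.4]
width: 0.0875
gripper_force: 0.0
```

The ticks put the index at about 2.45 divisions, so the dial reads about -2.45 (-0.38 rad). Skirt top is near z = 0.107 and knob top near 0.135. Descending now.

Call:
{"method": "move_arm", "body": {
  "rows": "0 0 0 -0.0012 -0.0014 0.05 0.0876;0 0 0 0 0 0.05 0.0876;0 0 0 0 0 0.05 0.0876;0 0 0 0 0 0.04 0.0876;0 0 0 0 0 0.014 0.0876;0 0 0 0 0 0.008 0.0876;0 0 0 0 0 0 0.0876"
}}

```text
t: 4.65
eef_pos: [0.585, -0.1498, 0.1235]
ee_rot: [-3.141, -0.001, -0.902]
force: [-0.5, 0.6, 0.4]
width: 0.0878
gripper_force: 0.0
```

Call:
{"method": "move_arm", "body": {
  "rows": "0 0 0 0 0 0 0.03;0 0 0 0 0 0 0.03;0 0 0 0 0 0 0.03;0 0 0 0 0 0 0.03;0 0 0 0 0 0 0.03;0 0 0 0 0 0 0.03",
  "squeeze": 15
}}

```text
t: 5.4
eef_pos: [0.5845, -0.1496, 0.1226]
ee_rot: [-3.141, -0.0, -0.902]
force: [1.0, 1.1, 1.2]
width: 0.0444
gripper_force: 15.0
```

```bash
python3 - <<'E'
from h import *
s=arm.get_state();print({k:np.round(v,3) for k,v in s.items() if k!='joint_efforts' and k!='qd'})
E
```

```text
{'t': np.float64(5.4), 'q': array([ 0.073,  0.336, -0.297, -0.   , -0.938,  0.596]), 'eef_pos': array([ 0.585, -0.15 ,  0.123]), 'ee_rot': array([-3.141, -0.   , -0.902]), 'force': array([1.007, 1.098, 1.206]), 'moment': array([ 0.226,  0.168, -0.006]), 'gripper_force': np.float64(15.0), 'width': np.float64(0.044)}
```

Call:
{"method": "move_arm", "body": {
  "rows": "0 0 -5 0 0 0 0.03;0 0 -5 0 0 0 0.03;0 0 -5 0 0 0 0.03;0 0 -5 0 0 0 0.03"
}}

```text
t: 5.9
eef_pos: [0.5843, -0.1499, 0.1226]
ee_rot: [3.141, 0.0, -0.55]
force: [-0.6, -1.8, 1.4]
width: 0.0446
gripper_force: 15.0
```

```bash
python3 - <<'E'
from h import *
s=arm.get_state();print({k:np.round(v,3) for k,v in s.items() if k!='qd'})
T=wristT();p,d=arm.grab_frame("wrist");cv2.imwrite("pics/w2.png",p)
m=arm.camera_model("wrist");print(proj(m,[.584,-.1503,.1345],T),proj(m,[.584-.041,-.1514,.097],T))
p,d=arm.grab_frame("top")
c=cv2.resize(p[145:265,290:400],None,fx=4,fy=4,interpolation=cv2.INTER_CUBIC)
w=cv2.imread("pics/w2.png")
cv2.imwrite("pics/w2.png",cv2.resize(np.hstack([w[:360,:],cv2.resize(c,(330,360))]),None,fx=.89,fy=.89))
E
```

```text
{'t': np.float64(5.9), 'q': array([ 0.073,  0.336, -0.297,  0.   , -0.938,  0.948]), 'joint_efforts': array([  0.947, -51.692,  25.283,   5.628,   0.389,  -0.974]), 'eef_pos': array([ 0.584, -0.15 ,  0.123]), 'ee_rot': array([ 3.141,  0.   , -0.55 ]), 'force': array([-0.6  , -1.794,  1.449]), 'moment': array([-0.476,  0.439, -0.194]), 'gripper_force': np.float64(15.0), 'width': np.float64(0.045)}
[279.43539967 286.98327933] [319.12811059 310.84289382]
```

View pics/w2.png

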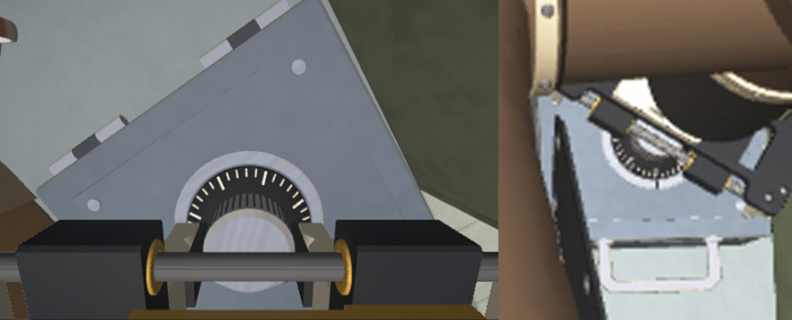

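The wrist view shows the gripped knob at about (250,245) with the hinge-side scale ticks readable above it. I'll use the long ticks to measure the dial angle (mod 5 divisions).

```bash
cat > tick.py <<'E'
from h import *
def tick(p=None,T=None,C=(.584,-.1503),z=.1055,yaw=.027,show=True):
    """dial value mod 0.7854 from long ticks, over the visible arc"""
    m=arm.camera_model("wrist")
    if p is None: T=wristT();p,_=arm.grab_frame("wrist")
    g=cv2.cvtColor(p,cv2.COLOR_BGR2GRAY)
    ph=np.arange(-np.pi,np.pi,.005)
    rs=np.arange(.0265,.0345,.0005)
    uv=np.array([[proj(m,[C[0]+r*np.cos(a),C[1]+r*np.sin(a),z],T) for a in ph] for r in rs]).astype(np.float32)
    im=cv2.remap(g,uv[...,0],uv[...,1],cv2.INTER_LINEAR,borderValue=0)
    cam=T[:3,3]; far=np.arctan2(C[1]-cam[1],C[0]-cam[0])
    return ph,rs,im,far,uv
def value(ph,rs,im,c,half=.75,yaw=.027):
    k=np.abs((ph-c+np.pi)%(2*np.pi)-np.pi)<half
    s=im[(rs>.027)&(rs<.0335)][:,k].astype(float).mean(0);a=ph[k]
    s=s-cv2.GaussianBlur(s[None],(1,0+101),25)[0] if False else s-s.mean()
    F=lambda w:np.sum(s*np.exp(-1j*w*a))
    best=None
    for v in np.arange(0,.7854,.005):
        f=np.pi+yaw-v
        t=(a-f+.3927)%.7854-.3927; l=np.exp(-(t/.03)**2)
        q=(a-f+.07854)%.15708-.07854; sh=np.exp(-(q/.025)**2)
        e=np.corrcoef(s,.5*sh+l)[0,1]
        if best is None or e>best[0]:best=(e,v)
    return best
E
cat > rd.py <<'E'
from tick import *
s=arm.get_state();T=wristT();p,_=arm.grab_frame("wrist");ph,rs,im,far,uv=tick(p,T)
print("yaw",s["ee_rot"][2].round(4),"Mz",s["moment"][2].round(3),"q6",s["q"][5].round(3),"far",far.round(2))
for dc in(-.15,0,.15):e,v=value(ph,rs,im,far+dc,half=.6);print("corr",e.round(3),"val mod",v.round(3),[(v+.7854*k).round(3) for k in(-1,0,1,2)])
E
python3 - <<'E'
from tick import *
p=cv2.imread("pics/w1.png");T=np.load("pics/w1.npz")["T"]
ph,rs,im,far,uv=tick(p,T)
for z in(.1035,.1055,.1075):
    ph,rs,im,far,uv=tick(p,T,z=z)
    print("w1",z,[np.round(value(ph,rs,im,c),3) for c in(np.pi,1.57,0,-1.57)])
E
python3 rd.py
```

```text
w1 0.1035 [array([0.661, 0.41 ]), array([0.856, 0.455]), array([0.485, 0.415]), array([0.863, 0.365])]
w1 0.1055 [array([0.692, 0.405]), array([0.873, 0.445]), array([0.638, 0.42 ]), array([0.881, 0.375])]
w1 0.1075 [array([0.713, 0.405]), array([0.885, 0.43 ]), array([0.771, 0.42 ]), array([0.89 , 0.385])]
yaw -0.5514 Mz 0.129 q6 0.946 far 2.59
corr 0.295 val mod 0.585 [np.float64(-0.2), np.float64(0.585), np.float64(1.37), np.float64(2.156)]
corr 0.371 val mod 0.575 [np.float64(-0.21), np.float64(0.575), np.float64(1.36), np.float64(2.146)]
corr 0.292 val mod 0.565 [np.float64(-0.22), np.float64(0.565), np.float64(1.35), np.float64(2.136)]
```

```bash
sed -i 's/far=np.arctan2(C\[1\]-cam\[1\],C\[0\]-cam\[0\])/far=np.arctan2(cam[1]-C[1],cam[0]-C[0])/' tick.py; sed -i 's/z=.1055/z=.1075/' tick.py; python3 rd.py
```

```text
yaw -0.5538 Mz 0.133 q6 0.944 far -0.55
corr 0.813 val mod 0.045 [np.float64(-0.74), np.float64(0.045), np.float64(0.83), np.float64(1.616)]
corr 0.571 val mod 0.065 [np.float64(-0.72), np.float64(0.065), np.float64(0.85), np.float64(1.636)]
corr 0.572 val mod 0.07 [np.float64(-0.715), np.float64(0.07), np.float64(0.855), np.float64(1.641)]
```

No slip so far: the dial is at about -0.73, as expected. Now clockwise.

Call:
{"method": "move_arm", "body": {
  "rows": "0 0 4 0 0 0 0.03;0 0 7 0 0 0 0.03;0 0 7 0 0 0 0.03;0 0 7 0 0 0 0.03;0 0 7 0 0 0 0.03;0 0 7 0 0 0 0.03;0 0 7 0 0 0 0.03;0 0 7 0 0 0 0.03",
  "squeeze": 20
}}

```text
t: 7.1
eef_pos: [0.5852, -0.1492, 0.1227]
ee_rot: [-3.14, 0.0, -1.483]
force: [2.1, 0.2, -1.3]
width: 0.0444
gripper_force: 20.0
```

Call:
{"method": "move_arm", "body": {
  "rows": "0 0 7 0 0 0 0.03;0 0 7 0 0 0 0.03;0 0 7 0 0 0 0.03;0 0 7 0 0 0 0.03;0 0 7 0 0 0 0.03;0 0 7 0 0 0 0.03;0 0 7 0 0 0 0.03;0 0 7 0 0 0 0.03"
}}

```text
t: 8.1
eef_pos: [0.5864, -0.1497, 0.1227]
ee_rot: [-3.139, 0.003, -2.46]
force: [5.9, -2.2, -4.5]
width: 0.0442
gripper_force: 20.0
```

Call:
{"method": "move_arm", "body": {
  "rows": "0 0 7 0 0 0 0.03;0 0 7 0 0 0 0.03;0 0 4 0 0 0 0.03;0 0 0 0 0 0 0.03"
}}

```text
t: 8.6
eef_pos: [0.5866, -0.15, 0.1227]
ee_rot: [-3.14, 0.003, -2.772]
force: [7.1, -4.5, -4.1]
width: 0.0445
gripper_force: 20.0
```

```bash
python3 rd.py
```

```text
yaw -2.7716 Mz 0.014 q6 -1.274 far -2.76
corr 0.979 val mod 0.68 [np.float64(-0.105), np.float64(0.68), np.float64(1.465), np.float64(2.251)]
corr 0.984 val mod 0.68 [np.float64(-0.105), np.float64(0.68), np.float64(1.465), np.float64(2.251)]
corr 0.981 val mod 0.68 [np.float64(-0.105), np.float64(0.68), np.float64(1.465), np.float64(2.251)]
```

Call:
{"method": "move_arm", "body": {
  "rows": "0 0 5 0 0 0 0.03;0 0 5 0 0 0 0.03;0 0 4.5 0 0 0 0.03;0 0 0 0 0 0 0.03"
}}

```text
t: 9.15
eef_pos: [0.5867, -0.1503, 0.1227]
ee_rot: [-3.14, 0.004, -3.025]
force: [6.9, -6.3, -5.7]
width: 0.0445
gripper_force: 20.0
```

```bash
python3 rd.py
```

```text
yaw -3.0248 Mz -0.039 q6 -1.527 far -3.02
corr 0.986 val mod 0.16 [np.float64(-0.625), np.float64(0.16), np.float64(0.945), np.float64(1.731)]
corr 0.973 val mod 0.16 [np.float64(-0.625), np.float64(0.16), np.float64(0.945), np.float64(1.731)]
corr 0.974 val mod 0.16 [np.float64(-0.625), np.float64(0.16), np.float64(0.945), np.float64(1.731)]
```

The dial is at 11 (1.731). Now I'll turn back to about 6 with a lighter grip, so slip acts as a torque fuse.

Call:
{"method": "move_arm", "body": {
  "rows": "0 0 -5 0 0 0 0.03;0 0 -7 0 0 0 0.03;0 0 -7 0 0 0 0.03;0 0 -7 0 0 0 0.03;0 0 -7 0 0 0 0.03;0 0 -6 0 0 0 0.03;0 0 -3 0 0 0 0.03",
  "squeeze": 12
}}

```text
t: 10.07
eef_pos: [0.586, -0.1497, 0.1227]
ee_rot: [-3.139, 0.002, -2.289]
force: [5.0, -3.2, -2.2]
width: 0.0449
gripper_force: 12.0
```

```bash
python3 rd.py
```

```text
yaw -2.2887 Mz -0.184 q6 -0.791 far -2.27
corr 0.961 val mod 0.205 [np.float64(-0.58), np.float64(0.205), np.float64(0.99), np.float64(1.776)]
corr 0.949 val mod 0.205 [np.float64(-0.58), np.float64(0.205), np.float64(0.99), np.float64(1.776)]
corr 0.937 val mod 0.205 [np.float64(-0.58), np.float64(0.205), np.float64(0.99), np.float64(1.776)]
```

Call:
{"method": "move_arm", "body": {
  "rows": "0 0 -1 0 0 0 0.03;0 0 -1 0 0 0 0.03;0 0 -1 0 0 0 0.03"
}}

```text
t: 10.5
eef_pos: [0.586, -0.1497, 0.1227]
ee_rot: [-3.139, 0.002, -2.238]
force: [5.1, -1.6, -3.7]
width: 0.0445
gripper_force: 12.0
```

```bash
python3 rd.py
```

```text
yaw -2.2382 Mz -0.159 q6 -0.74 far -2.22
corr 0.958 val mod 0.15 [np.float64(-0.635), np.float64(0.15), np.float64(0.935), np.float64(1.721)]
corr 0.944 val mod 0.155 [np.float64(-0.63), np.float64(0.155), np.float64(0.94), np.float64(1.726)]
corr 0.933 val mod 0.155 [np.float64(-0.63), np.float64(0.155), np.float64(0.94), np.float64(1.726)]
```

```bash
cat > r2.py <<'E'
from tick import *
s=arm.get_state();T=wristT();p,_=arm.grab_frame("wrist");ph,rs,im,far,uv=tick(p,T)
e,v=value(ph,rs,im,far-.1,half=.6);y=s["ee_rot"][2];g=-y-1.3
v+=.7854*round((g-v)/.7854)
print("t",s["t"].round(2),"yaw",y.round(3),"Mz",s["moment"][2].round(3),"effort6",s["joint_efforts"][5].round(3),"val",v.round(3),"lag",(v+y+1.3).round(3))
E
python3 r2.py
```

```text
Traceback (most recent call last):
  File "r2.py", line 5, in <module>
    print("t",s["t"].round(2),"yaw",y.round(3),"Mz",s["moment"][2].round(3),"effort6",s["joint_efforts"][5].round(3),"val",v.round(3),"lag",(v+y+1.3).round(3))
              ^^^^^^^^^^^^
AttributeError: 'float' object has no attribute 'round'
```

Call:
{"method": "move_arm", "body": {
  "rows": "0 0 -1 0 0 0 0.03;0 0 -1 0 0 0 0.03;0 0 -1 0 0 0 0.03;0 0 -1 0 0 0 0.03"
}}

```text
t: 11.1
eef_pos: [0.5859, -0.1497, 0.1227]
ee_rot: [-3.139, 0.001, -2.168]
force: [4.7, -2.5, -2.9]
width: 0.0446
gripper_force: 12.0
```

```bash
python3 r2.py
```

```text
Traceback (most recent call last):
  File "r2.py", line 5, in <module>
    print("t",s["t"].round(2),"yaw",y.round(3),"Mz",s["moment"][2].round(3),"effort6",s["joint_efforts"][5].round(3),"val",v.round(3),"lag",(v+y+1.3).round(3))
              ^^^^^^^^^^^^
AttributeError: 'float' object has no attribute 'round'
```

```bash
sed -i 's/s\["t"\].round(2)/round(s["t"],2)/' r2.py; python3 r2.py
```

```text
t 11.15 yaw -2.167 Mz -0.12 effort6 0.015 val 0.865 lag -0.002
```

Call:
{"method": "move_arm", "body": {
  "rows": "0 0 -1 0 0 0 0.03;0 0 -1 0 0 0 0.03;0 0 -1 0 0 0 0.03"
}}

```text
t: 11.58
eef_pos: [0.5858, -0.1497, 0.1227]
ee_rot: [-3.139, 0.001, -2.116]
force: [4.5, -2.2, -2.8]
width: 0.0447
gripper_force: 12.0
```

```bash
python3 r2.py
```

```text
t 11.57 yaw -2.116 Mz -0.176 effort6 -0.077 val 0.815 lag -0.0
```

Call:
{"method": "move_arm", "body": {
  "rows": "0 0 -1 0 0 0 0.03;0 0 -1 0 0 0 0.03;0 0 -1 0 0 0 0.03",
  "squeeze": 10
}}

```text
t: 12.0
eef_pos: [0.5858, -0.1496, 0.1227]
ee_rot: [-3.139, 0.001, -2.063]
force: [4.2, -2.1, -3.2]
width: 0.0446
gripper_force: 10.0
```

```bash
python3 r2.py
```

```text
t 12.0 yaw -2.063 Mz -0.183 effort6 -0.025 val 0.76 lag -0.003
```

Call:
{"method": "move_arm", "body": {
  "rows": "0 0 -1 0 0 0 0.03;0 0 -1 0 0 0 0.03;0 0 -1 0 0 0 0.03",
  "squeeze": 8
}}

```text
t: 12.42
eef_pos: [0.5857, -0.1497, 0.1227]
ee_rot: [-3.139, 0.001, -2.011]
force: [5.3, -1.5, -2.5]
width: 0.0448
gripper_force: 8.0
```

```bash
python3 r2.py
```

```text
t 12.43 yaw -2.011 Mz -0.196 effort6 -0.061 val 0.715 lag 0.004
```

Call:
{"method": "move_arm", "body": {
  "rows": "0 0 -1 0 0 0 0.03;0 0 -1 0 0 0 0.03;0 0 -1 0 0 0 0.03;0 0 -1 0 0 0 0.03"
}}

```text
t: 12.98
eef_pos: [0.5856, -0.1497, 0.1227]
ee_rot: [-3.139, 0.001, -1.941]
force: [5.7, -3.0, -2.8]
width: 0.0449
gripper_force: 8.0
```

```bash
python3 r2.py
```

```text
t 12.97 yaw -1.941 Mz -0.16 effort6 -0.069 val 0.645 lag 0.004
```

Call:
{"method": "move_arm", "body": {
  "rows": "0 0 -1 0 0 0 0.03;0 0 -1 0 0 0 0.03;0 0 -1 0 0 0 0.03;0 0 -1 0 0 0 0.03"
}}

```text
t: 13.52
eef_pos: [0.5856, -0.1497, 0.1227]
ee_rot: [-3.14, 0.001, -1.871]
force: [3.6, -2.6, -2.4]
width: 0.0447
gripper_force: 8.0
```

```bash
python3 r2.py
```

```text
t 13.53 yaw -1.871 Mz -0.149 effort6 -0.074 val 0.575 lag 0.004
```

Call:
{"method": "move_arm", "body": {
  "rows": "0 0 -1 0 0 0 0.03;0 0 -1 0 0 0 0.03;0 0 -1 0 0 0 0.03;0 0 -1 0 0 0 0.03"
}}

```text
t: 14.08
eef_pos: [0.5855, -0.1496, 0.1227]
ee_rot: [-3.14, 0.0, -1.801]
force: [3.4, -1.6, -2.9]
width: 0.0449
gripper_force: 8.0
```

```bash
python3 r2.py
```

```text
t 14.07 yaw -1.801 Mz -0.108 effort6 -0.045 val 0.505 lag 0.004
```

Call:
{"method": "move_arm", "body": {
  "rows": "0 0 -1 0 0 0 0.03;0 0 -1 0 0 0 0.03;0 0 -1 0 0 0 0.03;0 0 -1 0 0 0 0.03"
}}

```text
t: 14.62
eef_pos: [0.5855, -0.1496, 0.1227]
ee_rot: [-3.14, 0.0, -1.731]
force: [4.6, -2.5, -3.3]
width: 0.0449
gripper_force: 8.0
```

```bash
python3 r2.py
```

```text
t 14.62 yaw -1.731 Mz -0.076 effort6 -0.112 val 0.435 lag 0.004
```

Call:
{"method": "move_arm", "body": {
  "rows": "0 0 -1 0 0 0 0.03;0 0 -1 0 0 0 0.03;0 0 -1 0 0 0 0.03;0 0 -1 0 0 0 0.03"
}}

```text
t: 15.18
eef_pos: [0.5854, -0.1496, 0.1227]
ee_rot: [-3.14, 0.0, -1.661]
force: [5.0, -2.3, -2.1]
width: 0.045
gripper_force: 8.0
```

```bash
python3 r2.py
```

```text
t 15.18 yaw -1.661 Mz -0.182 effort6 -0.116 val 0.365 lag 0.004
```

Call:
{"method": "move_arm", "body": {
  "rows": "0 0 -1 0 0 0 0.03;0 0 -1 0 0 0 0.03;0 0 -1 0 0 0 0.03;0 0 -1 0 0 0 0.03"
}}

```text
t: 15.72
eef_pos: [0.5853, -0.1499, 0.1227]
ee_rot: [-3.14, -0.0, -1.591]
force: [4.4, -4.2, -2.2]
width: 0.0448
gripper_force: 8.0
```

```bash
python3 r2.py
```

```text
t 15.72 yaw -1.591 Mz -0.294 effort6 0.024 val 0.325 lag 0.034
```

The dial came up solid: Mz rose to 0.29 and it lags at about 0.325. I'll relax it by 2°, release and rise.

Call:
{"method": "move_arm", "body": {
  "rows": "0 0 1 0 0 0 0.03;0 0 1 0 0 0 0.03;0 0 1 0 0 0 0.03;0 0 0 0 0 0 0.03"
}}

```text
t: 16.27
eef_pos: [0.5853, -0.1499, 0.1227]
ee_rot: [-3.14, -0.0, -1.644]
force: [5.2, -3.9, -2.1]
width: 0.045
gripper_force: 8.0
```

```bash
python3 r2.py
```

```text
t 16.27 yaw -1.644 Mz 0.119 effort6 -0.138 val 0.375 lag 0.031
```

Call:
{"method": "move_arm", "body": {
  "rows": "0 0 0 0 0 0 0.06;0 0 0 0 0 0 0.0876;0 0 0 0 0 0 0.0876;0 0 0 0 0 0 0.0876;0 0 0 0 0 -0.03 0.0876;0 0 0 0 0 -0.05 0.0876;0 0 0 0 0 -0.05 0.0876;0 0 0 0 0 -0.05 0.0876"
}}

```text
t: 17.32
eef_pos: [0.5841, -0.1496, 0.3043]
ee_rot: [-3.142, 0.0, -1.643]
force: [0.8, -0.6, -0.3]
width: 0.0876
gripper_force: 0.0
```

```bash
python3 r2.py; python3 - <<'E'
from h import *
s=arm.get_state();print({k:np.round(v,4) for k,v in s.items() if k in('t','q','eef_pos','ee_rot','force','moment')})
E
```

```text
t 17.32 yaw -1.643 Mz 0.042 effort6 -0.004 val 0.38 lag 0.037
{'t': np.float64(17.375), 'q': array([ 0.0729,  0.1995, -0.0332,  0.0032, -1.3285, -0.1455]), 'eef_pos': array([ 0.5866, -0.1506,  0.3121]), 'ee_rot': array([-3.1317e+00, -1.7000e-03, -1.6426e+00]), 'force': array([ 3.6619, -1.4984,  9.43  ]), 'moment': array([-0.2369, -0.5452, -0.0108])}
```

Call:
{"method": "move_arm", "body": {
  "rows": "0 0 -5.7 0 0 0 0.0876;0 0 0 0 0.05 0 0.0876;0 0 0 0 0.05 0 0.0876;10 0 0 0 0.03 0 0.06;10 0 0 0 0 0 0.044;10 0 0 0 0 0 0.044;0 0 0 0 0 0 0.044;0 0 0 0 0 0 0.044"
}}

```text
t: 18.38
eef_pos: [0.4546, -0.1531, 0.3036]
ee_rot: [-2.617, -0.0, -1.544]
force: [0.8, 0.6, 0.2]
width: 0.0458
gripper_force: 0.0
```

```bash
cat > go.py <<'E'
from h import *
import sys
P=np.array([float(x) for x in sys.argv[1:4]]);tilt=np.radians(float(sys.argv[4]))
s=arm.get_state();Rc=R.from_euler('xyz',s["ee_rot"])
Rt=R.from_euler('xyz',[np.pi,0,-np.pi/2+.027])*R.from_rotvec([tilt,0,0])
print("t",s["t"],"q",s["q"].round(3),"pos",s["eef_pos"].round(4),"F",s["force"].round(1),"w",round(s["width"],4))
print("turn",np.degrees((Rc.inv()*Rt).as_rotvec()).round(2),"shift(tool)",Rc.inv().apply(P-s["eef_pos"]).round(4),"shift after turn",Rt.inv().apply(P-s["eef_pos"]).round(4))
E
python3 go.py .4155 -.1536 .1653 30
```

```text
t 18.375 q [ 0.128 -0.328 -0.677  0.079 -0.701 -0.147] pos [ 0.4546 -0.1531  0.3036] F [0.8 0.6 0.2] w 0.0458
turn [-0.05 -0.01  0.02] shift(tool) [-0.0007  0.1031  0.1001] shift after turn [-0.0006  0.103   0.1002]
```

Call:
{"method": "move_arm", "body": {
  "rows": "0 0 0 0 0.034 0.033 0.044;0 0 0 0 0.034 0.033 0.044;0 0 0 0 0.034 0.033 0.044;0 0 0 0 0 0 0.044;0 0 0 0 0 0 0.044"
}}

```text
t: 19.0
eef_pos: [0.4159, -0.1545, 0.1657]
ee_rot: [-2.621, -0.0, -1.544]
force: [-0.5, 0.5, 0.4]
width: 0.0439
gripper_force: 0.0
```

```bash
python3 go.py .4155 -.1536 .1653 30;python3 go.py .4605 -.1536 .0874 30
```

```text
t 19.0 q [ 0.133 -0.254 -1.014  0.182 -0.297 -0.265] pos [ 0.4159 -0.1545  0.1657] F [-0.5  0.5  0.4] w 0.0439
turn [ 0.17 -0.02  0.02] shift(tool) [-0.0009  0.0006  0.0001] shift after turn [-0.0009  0.0006  0.0001]
t 19.0 q [ 0.133 -0.254 -1.014  0.182 -0.297 -0.265] pos [ 0.4159 -0.1545  0.1657] F [-0.5  0.5  0.4] w 0.0439
turn [ 0.17 -0.02  0.02] shift(tool) [0.0003 0.0003 0.0901] shift after turn [0.0003 0.0006 0.0901]
```

Call:
{"method": "move_arm", "body": {
  "rows": "-5 0 0 0 -0.006 0 0.03;0 0 0 0 0 0 0.03;0 0 0 0 0 0 0.03"
}}

```text
t: 19.38
eef_pos: [0.4205, -0.1543, 0.1687]
ee_rot: [-2.706, 0.0, -1.544]
force: [-0.3, -0.3, -0.3]
width: 0.0304
gripper_force: 0.0
```

```bash
python3 go.py .459 -.1536 .09 25
python3 - <<'E'
from h import *
T=wristT();p,d=arm.grab_frame("wrist");cv2.imwrite("pics/w3.png",p)
m=arm.camera_model("wrist");print([proj(m,[.459-.027*dy,-.1536+dy,.09],T).round(1) for dy in(-.03,0,.03)])
E
```

```text
t 19.375 q [ 0.127 -0.21  -0.907  0.098 -0.442 -0.18 ] pos [ 0.4205 -0.1543  0.1687] F [-0.3 -0.3 -0.3] w 0.0304
turn [ 0.02  0.01 -0.02] shift(tool) [ 0.0004 -0.0016  0.0876] shift after turn [ 0.0003 -0.0016  0.0876]
[array([276.8, 177.8]), array([276.8, 219.9]), array([276.9, 259.4])]
```

View pics/w3.png

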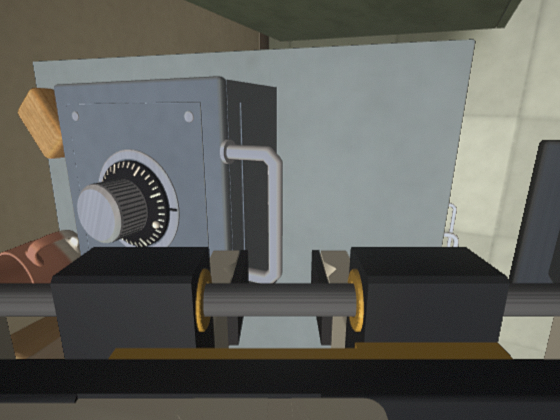

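The bar runs down column 275 and lies between the open fingers (columns 240 and 318), as predicted. Advancing.

Call:
{"method": "move_arm", "body": {
  "rows": "0 0 0 0 -0.0016 0.03 0.03;0 0 0 0 0 0.025 0.03;0 0 0 0 0 0.015 0.03;0 0 0 0 0 0 0.03"
}}

```text
t: 19.92
eef_pos: [0.4504, -0.1536, 0.1047]
ee_rot: [-2.709, -0.0, -1.544]
force: [-0.3, 0.2, 0.3]
width: 0.0301
gripper_force: 0.0
```

```bash
python3 go.py .459 -.1536 .09 25
```

```text
t 19.925 q [ 0.107 -0.03  -0.991  0.187 -0.182 -0.257] pos [ 0.4504 -0.1536  0.1047] F [-0.3  0.2  0.3] w 0.0301
turn [ 0.2  -0.    0.01] shift(tool) [ 0.0002 -0.0016  0.017 ] shift after turn [ 0.0002 -0.0016  0.017 ]
```

Call:
{"method": "move_arm", "body": {
  "rows": "-4 0 0 0 -0.001 0 0.026;0 0 0 0 0 0 0.026;0 0 0 0 0 0.009 0.026;0 0 0 0 0 0 0.026"
}}

```text
t: 20.42
eef_pos: [0.4548, -0.1534, 0.0972]
ee_rot: [-2.776, 0.0, -1.544]
force: [-0.1, 0.4, 0.2]
width: 0.0261
gripper_force: 0.0
```

```bash
python3 go.py .459 -.1536 .09 21
```

```text
t 20.425 q [ 0.108  0.014 -0.908  0.101 -0.287 -0.173] pos [ 0.4548 -0.1534  0.0972] F [-0.1  0.4  0.2] w 0.0261
turn [ 0.07  0.01 -0.01] shift(tool) [ 0.0003 -0.0013  0.0082] shift after turn [ 0.0003 -0.0013  0.0082]
```

Comfortable again. Finishing the approach and closing.

Call:
{"method": "move_arm", "body": {
  "rows": "0 0 0 0 -0.0013 0.0085 0.026;0 0 0 0 0 0 0.026;0 0 0 0 0 0 0.0;0 0 0 0 0 0 0.0;0 0 0 0 0 0 0.0;0 0 0 0 0 0 0.0",
  "squeeze": 15
}}

```text
t: 21.18
eef_pos: [0.4603, -0.1531, 0.0908]
ee_rot: [-2.775, 0.0, -1.544]
force: [0.2, -0.1, -0.8]
width: 0.0093
gripper_force: 15.0
```

```bash
python3 go.py .459 -.1536 .09 21
```

```text
t 21.175 q [ 0.106  0.035 -0.91   0.108 -0.261 -0.179] pos [ 0.4603 -0.1531  0.0908] F [ 0.2 -0.1 -0.8] w 0.0093
turn [ 0.    0.02 -0.  ] shift(tool) [0.0004 0.0015 0.0003] shift after turn [0.0004 0.0015 0.0003]
```

Call:
{"method": "move_arm", "body": {
  "rows": "0 0 0 0 -0.0004 -0.0009 0;0 0 0 0 -0.0004 -0.0009 0;0 0 0 0 -0.0004 -0.0009 0;0 0 0 0 -0.0004 -0.0009 0"
}}

```text
t: 21.68
eef_pos: [0.4604, -0.1531, 0.0946]
ee_rot: [-2.776, 0.0, -1.544]
force: [4.7, -0.8, -9.2]
width: 0.0094
gripper_force: 15.0
```

Call:
{"method": "move_arm", "body": {
  "rows": "0 0 0 0 -0.0004 -0.0009 0;0 0 0 0 -0.0004 -0.0009 0"
}}

```text
t: 21.92
eef_pos: [0.4605, -0.1531, 0.0966]
ee_rot: [-2.775, 0.0, -1.544]
force: [4.3, -1.0, -9.0]
width: 0.0094
gripper_force: 15.0
```

Force is steady at 9 N beyond the locked yield, so the lid is unlocked. Working out the arc shifts.

```bash
python3 - <<'E'
from h import *
s=arm.get_state();p=s["eef_pos"];H=np.array([.6703,0,.085])
Rc=R.from_euler('xyz',s["ee_rot"]);a0=np.arctan2(p[2]-H[2],H[0]-p[0]);r=np.hypot(p[2]-H[2],H[0]-p[0]);print(a0,r)
a=np.linspace(a0,1.26,19)
u=np.array([.9996,.027,0])
P=np.array([-r*np.cos(t)*u+[0,0,r*np.sin(t)] for t in a])
print(np.round(Rc.inv().apply(np.diff(P,axis=0)),4)[:,1:])
E
```

```text
0.055316544835895674 0.21011433596983728
[[-0.0062 -0.0126]
 [-0.007  -0.0122]
 [-0.0078 -0.0117]
 [-0.0086 -0.0111]
 [-0.0093 -0.0105]
 [-0.01   -0.0099]
 [-0.0106 -0.0092]
 [-0.0112 -0.0085]
 [-0.0118 -0.0077]
 [-0.0122 -0.0069]
 [-0.0127 -0.0061]
 [-0.0131 -0.0052]
 [-0.0134 -0.0043]
 [-0.0136 -0.0034]
 [-0.0138 -0.0025]
 [-0.014  -0.0016]
 [-0.014  -0.0006]
 [-0.0141  0.0003]]
```

Call:
{"method": "move_arm", "body": {
  "rows": "0 0 0 0 -0.0062 -0.0126 0;0 0 0 0 -0.007 -0.0122 0;0 0 0 0 -0.0078 -0.0117 0;0 0 0 0 -0.0086 -0.0111 0"
}}

```text
t: 22.42
eef_pos: [0.4699, -0.1529, 0.1512]
ee_rot: [-2.778, 0.001, -1.544]
force: [4.2, -2.5, -11.1]
width: 0.0092
gripper_force: 15.0
```

```bash
python3 go.py .459 -.1536 .09 21|head -1
```

```text
t 22.425 q [ 0.106 -0.053 -0.788  0.06  -0.473 -0.128] pos [ 0.4699 -0.1529  0.1512] F [  4.2  -2.5 -11.1] w 0.0092
```

Call:
{"method": "move_arm", "body": {
  "rows": "0 0 0 0 -0.0093 -0.0105 0;0 0 0 0 -0.01 -0.0099 0;0 0 0 0 -0.0106 -0.0092 0;0 0 0 0 -0.0112 -0.0085 0;0 0 0 0 -0.0118 -0.0077 0"
}}

```text
t: 23.05
eef_pos: [0.4995, -0.1522, 0.2112]
ee_rot: [-2.785, 0.001, -1.545]
force: [-17.4, 3.5, 2.0]
width: 0.0092
gripper_force: 15.0
```

Call:
{"method": "move_arm", "body": {
  "rows": "0 0 0 0 -0.0122 -0.0069 0;0 0 0 0 -0.0127 -0.0061 0;0 0 0 0 -0.0131 -0.0052 0;0 0 0 0 -0.0134 -0.0043 0;0 0 0 0 -0.0136 -0.0034 0"
}}

```text
t: 23.68
eef_pos: [0.5537, -0.1511, 0.2616]
ee_rot: [-2.778, 0.0, -1.544]
force: [-10.4, 0.3, 2.3]
width: 0.0093
gripper_force: 15.0
```

Call:
{"method": "move_arm", "body": {
  "rows": "0 0 0 0 -0.0138 -0.0025 0;0 0 0 0 -0.014 -0.0016 0;0 0 0 0 -0.014 -0.0006 0;0 0 0 0 -0.0141 0.0003 0;0 0 0 0 0 0 0"
}}

```text
t: 24.3
eef_pos: [0.6073, -0.1498, 0.2867]
ee_rot: [-2.773, -0.001, -1.544]
force: [0.2, -3.1, 1.2]
width: 0.0092
gripper_force: 15.0
```

```bash
python3 - <<'E'
from h import *
s=arm.get_state();print(s["q"].round(2),s["force"].round(1),s["eef_pos"].round(4))
p,d=arm.grab_frame("side");cv2.imwrite("pics/s4.png",p)
E
```

```text
[ 0.08  0.05 -0.34  0.03 -0.82 -0.07] [ 0.2 -3.1  1.2] [ 0.6073 -0.1498  0.2867]
```

View pics/s4.png

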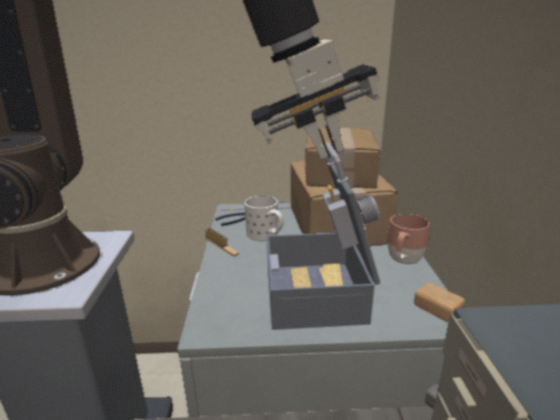

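The lid stands at about 70°, with the fingers on the bar at around (330,150). Releasing and backing out along the tool axis.

Call:
{"method": "move_arm", "body": {
  "rows": "0 0 0 0 0 0 0.03;0 0 0 0 0 0 0.03;0 0 0 0 0 0 0.03;0 0 0 0 0 -0.01 0.03;0 0 0 0 0 -0.03 0.03;0 0 0 0 0 -0.04 0.03;0 0 0 0 0 -0.04 0.03;0 0 0 0 0 0 0.03"
}}

```text
t: 25.35
eef_pos: [0.5635, -0.1507, 0.4023]
ee_rot: [-2.768, -0.0, -1.543]
force: [-0.4, 0.0, -0.7]
width: 0.0299
gripper_force: 0.0
```

```bash
python3 - <<'E'
from h import *
s=arm.get_state();print(s["t"],s["force"].round(1),s["eef_pos"].round(4))
p,d=arm.grab_frame("side");cv2.imwrite("pics/s5.png",p)
E
```

```text
25.35 [-0.4  0.  -0.7] [ 0.5635 -0.1507  0.4023]
```

View pics/s5.png

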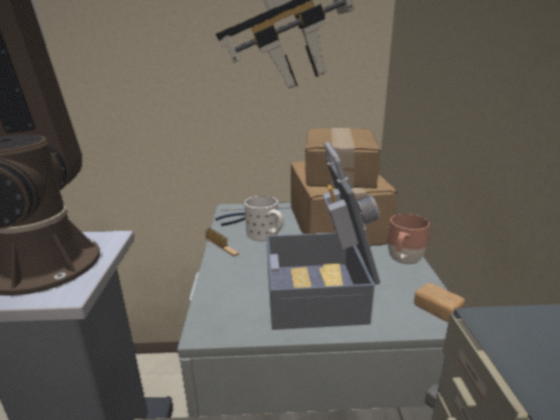

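The lid stands open by itself, with the bar's top at (332,150) unchanged. The gripper is clear and the bystanders look unmoved.

```bash
python3 -c "
from station import arm
print(arm.job_done())"
```

```text
the job is handed in; nothing more can be done
None
```

The strongbox is open and handed in (the judge's verdict was not shown): the dial went clockwise to 11, the lock caught near 2 on the way back (value about 0.32, left at 0.38), and the lid stands by itself at about 70° with the arm clear and the mug, pliers and brush where they were.

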